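Shut the bench flap and lock it through the guard

ROBOT

A 6-joint arm with a two-finger parallel gripper is mounted at the origin on the work surface. World frame = base frame: x ahead of the robot, y to its left, z up, the work surface at z = 0. Lengths are in m, angles in rad, forces in N, time in s.
With the tool pointing down it reaches from about 0.25 to 0.775 m from the base axis. Payload 4 kg.
Tool frame: the origin (TCP) lies at the very end of the fingers, on their centre line; the grasp point (between the pads) lies 19 mm behind it; z points along the fingers, y is the line along which they close (so a half turn about z gives the same grasp; the last joint's range is limited). The gripper opens to 94 mm and grips with 3 to 60 N. Pads are 16 mm wide; open, the fingers measure 119 mm over their backs; the gripper's body (75 mm by 177 mm) begins 78 mm behind the grasp point.
Start: joints at [1.078, 0.087, 1.371, -0, 1.684, -0.103], TCP at [0.209, 0.509, 0.183] pointing down, gripper open.
Joint ranges: [-3.1, 3.1], [-0.76, 2.03], [0.27, 2.55], [-1.08, 4.22], [0.17, 2.65], [-2.57, 2.57]. Speed limits (rad/s): [2.79, 2.79, 3.14, 3.14, 3.14, 3.14].

INTERFACE

Orientations are given as [roll, pitch, yaw] about the fixed x, y, z axes, in that order (R = Rz(yaw) Ry(pitch) Rx(roll)).
In Python, from bench import robot gives the robot as it stands. The module is installed in compiled form; this text tells all that it offers.
- The arm moves only by the tool move_arm, never from a script. Its argument "deltas" is one flat list of numbers, 7 for each row, row after row: the turn, a rotation vector about the tool's x, y, z in rad, then the shift along the tool's x, y, z in cm, then the closure, from -1 (fully open) to 1 (shut). A call has 1 to 8 rows; each row is the pose to reach, as a shift and turn from the pose commanded when the call began, along the tool's axes at that moment; what a row does not reach only later rows make up. A row lasts 1/10 s, in which the tool goes at most 50 mm and 8.59 degrees, less where a joint would pass 70% of its speed; a pose out of reach is approached as far as the arm can. A call with a gripper value outside its range is refused whole. The fingers move at their own pace and stop on an object; the grip force is fixed at half the most. Time passes only in rows, so rows that repeat a pose let the fingers close. It gives the time, the measured TCP pose, the force, the opening and the grip force at its end, in the units of the state.
- robot.get_obs(): the state, without advancing time (a new reading comes with each control period).
- robot.snapshot(name): name is "scene" or "top" or "wrist"; returns a dict with "image" (400x640x3 uint8, red, green, blue), "depth" (400x640 float32, m along the optical axis (not along the pixel's ray), 0 where there is no reading), "fov_y" (degrees; the focal length in pixels is half the picture's height over the tangent of half this angle, whatever the lens; pixels are square), "cx", "cy" (the principal point, pixels), "origin" and "orientation" of the camera in the world; the wrist camera has in their place "T_tool_cam" (4x4, takes a point from camera to tool coordinates, whose origin is the TCP and whose axes are the flange's). Camera axes: x right, y up, looking along -z (the intrinsics and any distortion apply to the point x, -y, -z); pixel columns grow to the right and rows downward; lengths in m; the calibration is good to about 2 mm. A picture is of the moment at which its call begins: read the wrist's pose just before it.
- robot.close_job(): hands the job in; it is judged then, once.
The state is a dict: "time": time; "joint_positions": joint angles; "qvel": joint speeds; "joint_torque": joint torques, N m; "tool_pos": TCP position; "ee_rot": TCP orientation; "wrist_force": force on the tool from outside, world axes, zero at the start; "wrist_torque": the same for the moment, N m; "width": finger opening in m; "finger_force": force on a finger pad.
Only numpy, scipy, OpenCV 4.12 (cv2) and the standard library are available. Lean on these libraries where they do the work, as an engineer would, in place of code of your own. Each camera call takes 0.05 s, during which the arm holds its last target. There are 200 camera calls.

TASK

Push the raised wooden flap of the bench end down until it is fully shut, and only then reach down through the guard's window and press the yellow lever all the way down, so that the bolt slides over the flap. The guard around the lever is freshly lacquered: do not touch it at all. Do not lift anything: never raise the flap further, and leave the flute, scraper card, horn cap and sanding block where they lie.

Things in the scene. Friction and masses are not known exactly. Their poses are not given: they have to be found in the camera images.
- bench_end: wooden bench end standing fixed on the work surface, 240 (its x) x 460 (its y) mm. Origin at the work surface, under the edge between its two halves, 210 mm from its left (+y) end and 250 mm from its right end; x and y level, z up. Its left half (+y) is a dark wood recess with tools, covered by the flap; its right half (-y) is a solid pale deck 70 mm high, which carries the lock.
- flap (a joint): angle of the flap in rad: 0 = fully shut (its top flush with the deck, 70 mm above the work surface), grows as the free edge rises. The hinge lies along the bench end's x, at its left (+y) end; the free edge is the one next to the lock. The flap is stiff and stays where it is left; pushing it down near the free edge takes about 2 to 5 N, until it meets its stop at 0.
- flap_hinge (a point): point on the flap's hinge line, half-way along it, 54 mm above the work surface, at the level of the flap's underside; turns with the flap. The flap is a board 238 (x) x 203 (y) x 16 mm reaching from 2 to 205 mm along -y of this frame, its top face 16 mm along +z of it.
- flap_spot (a point): point on the flap's top face, a good place to push: midway along x, 145 mm from the hinge and 60 mm from the free edge; moves and turns with the flap (z = normal of the top face).
- guard: the lock's guard, fixed: a black box 104 (x) x 116 (y) mm standing on the deck, with a red lacquered frame on top, 62 mm above the deck (132 mm above the work surface) and 6 mm thick. Axes as those of bench_end; its origin lies at deck level under the middle of the window. Only the top is open: the window. A brass bolt 22 mm wide comes out of its +y foot and slides onto the flap as the lever goes down.
- window (a point): centre of the guard's window, level with the upper face of the red frame: an opening 64 mm along x and 76 mm along y (axes as bench_end, z up); the frame's bars are 20 mm wide.
- lever (a joint): angle of the lock's lever in rad: 0 = up (bolt back), 0.40 = fully down at its stop (bolt out 40 mm). It has friction, no spring: it stays where it is left. Pressing its pad takes about 5 N.
- lever_pad (a point): middle of the upper face of the lever's yellow pad (28 x 28 mm), inside the guard below the window; moves with the lever. The lever's pivot lies along x, 46 mm to -y of the pad and 26 mm above the deck. With the lever up the pad's face is about 43 mm above the deck, 19 mm below the frame's upper face; fully down it is about 25 mm above the deck, 37 mm below the frame's upper face.
- flute: black flute with a silver joint band, 392 mm long (along its x), about 38 mm thick, lying on the work surface beyond the bench end. Origin under its middle. Loose.
- scraper_card: steel scraper card 90 x 55 x 3 mm lying on the deck at the right end. Origin under its middle. Loose.
- horn_cap: amber horn cap, 38 mm across and 32 mm high, standing on the deck at the right end. Origin under its middle. Loose.
- sanding_block: pine sanding block 100 x 60 x 30 mm lying on the work surface left of the bench end. Origin under its middle. Loose.
Not all that is in view belongs to the job. Of the things shaped like the sanding_block, the pine one is meant.

How it is judged:
On the way, in this order (a step that is already met when the one before it is completed fails the run):
1. the flap is fully shut (value of joint flap below 0.03 rad), for 0.2 s.
2. the lever is pressed fully down (value of joint lever above 0.35 rad), for 0.2 s.
At the end, for the whole second after the job is handed in: The flap is shut to within 0.035 rad, the lever is down (at least 0.34 of its 0.40 rad) and both stay so; the flute, scraper card, horn cap and sanding block lie at rest within 15 mm of where they were (value of joint flap below 0.035 rad and value of joint lever above 0.34 rad and distance of each of flute, scraper_card, horn_cap, sanding_block from where it was at the start of the episode below 0.015 m and linear speed of each of flute, scraper_card, horn_cap, sanding_block below 0.02 m/s); the robot touches nothing.
It fails at once if the guard is touched (more than 0.3 N) (contact force between guard and anything else above 0.3 N).
It fails at once if the lever is pressed (past 0.1 rad) while the flap is not shut (above 0.05 rad) (value of joint lever above 0.1 rad and value of joint flap above 0.05 rad).
It fails at once if the flap is raised (above 0.78 rad) (value of joint flap above 0.78 rad).
It fails at once if the flute, scraper card, horn cap or sanding block is moved by more than 15 mm or lifted (distance of any of flute, scraper_card, horn_cap, sanding_block from where it was at the start of the episode above 0.015 m).
It also fails if it takes over 40 s, if anything falls off the work surface, if the arm or the gripper's body presses on something with over 40 N, if the wrist force passes 120 N, or if a joint passes its speed limit or range.

## Working session

There is one attempt and no reset: what is moved stays moved. The work goes in short steps, Python scripts to look and compute and a tool call to move; the robot and the scene stay as the last step left them, time stands still between calls to the robot, and variables do not carry over. Pictures are saved under pics/ and viewed, at most 10 in all, crops included, and the job is handed in when it is done.

Besides the shell and the picture viewer there is one more tool, called as a command line: name --argument value ..., lists and objects as JSON in quotes. move_arm: Moves the arm, as the interface text tells. Its arguments: {"type":"object","properties":{"deltas":{"type":"array","items":{"type":"number"}}},"required":["deltas"]}

```bash
mkdir -p pics
cat > h.py <<'E'
import numpy as np, cv2, pickle
from bench import robot
from scipy.spatial.transform import Rotation as R
def snap(name):
    o=robot.get_obs(); s=robot.snapshot(name); s=dict(s); s['obs']=o
    if name=='wrist':
        T=np.eye(4); T[:3,:3]=R.from_euler('xyz',o['ee_rot']).as_matrix(); T[:3,3]=o['tool_pos']
        s['T']=T@np.array(s['T_tool_cam'])
    return s
def save(s,f,crop=None,scale=1):
    im=s['image'][:,:,::-1]
    if crop: x0,y0,x1,y1=crop; im=im[y0:y1,x0:x1]
    cv2.imwrite(f,cv2.resize(im,None,fx=scale,fy=scale,interpolation=cv2.INTER_CUBIC))
E
python3 - <<'E'
from h import *
for n in ['scene','top']:
    s=snap(n); save(s,f'pics/{n}0.png'); pickle.dump(s,open(n+'.pkl','wb'))
    print(n,{k:(v if not hasattr(v,'shape') or v.size<20 else v.shape) for k,v in s.items() if k!='obs'})
print(s['obs'])
E
```

```text
scene {'image': (400, 640, 3), 'depth': (400, 640), 'fov_y': 47.30248272000354, 'cx': 318.07657698583847, 'cy': 199.79324364858593, 'origin': array([1.15863056, 0.72560311, 0.94113105]), 'orientation': array([ 0.78598923, -0.02052492,  2.38157434])}
top {'image': (400, 640, 3), 'depth': (400, 640), 'fov_y': 54.05328740208356, 'cx': 318.5335722742301, 'cy': 202.6856627502964, 'origin': array([0.42685634, 0.12081188, 0.86477523]), 'orientation': array([ 0.15528823, -0.0184598 , -1.57576101])}
{'time': 0.05, 'joint_positions': array([ 1.07788790e+00,  8.79401368e-02,  1.37223280e+00, -2.28673658e-05,
        1.68359865e+00, -1.03092785e-01]), 'qvel': array([ 0.00018285, -0.00214008, -0.00180162,  0.00089803, -0.0013617 ,
        0.00022495]), 'joint_torque': array([ 2.18714958e-03, -3.41539550e+01, -3.03596199e+01,  7.21198926e-02,
        3.04571714e-02, -7.80385744e-05]), 'tool_pos': array([0.20873506, 0.50820765, 0.18132325]), 'ee_rot': array([-3.13942295e+00, -2.01627033e-04,  2.75177424e+00]), 'wrist_force': array([-0.00987155, -0.23755158, -1.09228763]), 'wrist_torque': array([-0.03911622,  0.00432726, -0.01358025]), 'finger_force': 0.0, 'width': 0.09387808397561928}
```

View pics/top0.png

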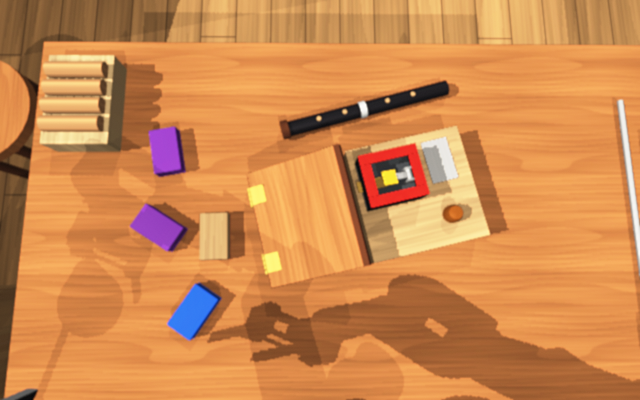

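View pics/scene0.png

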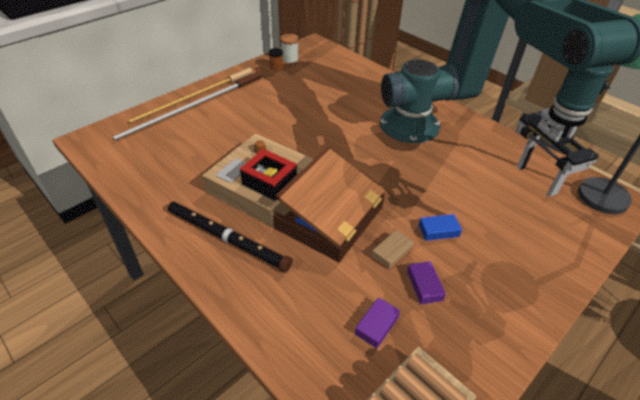

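The top view shows the raised flap at about (310,215), with brass hinge plates at (257,195) and (271,262). The red guard is at (393,176) with the yellow pad inside at (390,177). Around it are the scraper (440,160), horn cap (453,213), flute (365,108) and pine block (214,235).

Things that could be taken for the lever pad: the yellow hinge plates at (257,195) and (271,262), and the yellow patch inside the red frame at (390,177). I choose the one inside the frame.

```bash
cat >> h.py <<'E'
def cam(s):
    if 'T' in s: return s['T'][:3,:3],s['T'][:3,3]
    return R.from_euler('xyz',s['orientation']).as_matrix(),np.array(s['origin'])
def rays(s,uv):
    f=200/np.tan(np.radians(s['fov_y'])/2); uv=np.atleast_2d(uv).astype(float)
    d=np.c_[(uv[:,0]-s['cx'])/f,-(uv[:,1]-s['cy'])/f,-np.ones(len(uv))]
    Rm,o=cam(s); return o,d@Rm.T
def onplane(s,uv,z):
    o,d=rays(s,uv); return o+d*((z-o[2])/d[:,2:])
def cloud(s,m):
    v,u=np.nonzero(m&(s['depth']>0)); o,d=rays(s,np.c_[u,v]); return o+d*s['depth'][v,u][:,None],np.c_[u,v]
def hsv(s): return cv2.cvtColor(s['image'],cv2.COLOR_RGB2HSV)
def red(s):
    h=hsv(s); return ((h[...,0]<5)|(h[...,0]>174))&(h[...,1]>190)&(h[...,2]>90)
def yellow(s):
    h=hsv(s); return (h[...,0]>22)&(h[...,0]<33)&(h[...,1]>140)&(h[...,2]>100)
def big(m):
    n,l,st,c=cv2.connectedComponentsWithStats(m.astype(np.uint8)); i=1+np.argmax(st[1:,4]); return l==i
E
python3 - <<'E'
from h import *
for n in ['top','scene']:
    s=pickle.load(open(n+'.pkl','rb'))
    m=big(red(s)); P,uv=cloud(s,m); zt=np.percentile(P[:,2],[5,50,95]); print(n,'red',m.sum(),zt)
    top=np.zeros_like(m); k=P[:,2]>0.124; top[uv[k,1],uv[k,0]]=1
    cs,_=cv2.findContours(m.astype(np.uint8),cv2.RETR_CCOMP,cv2.CHAIN_APPROX_NONE)
    for c in sorted(cs,key=lambda c:-cv2.contourArea(c))[:2]:
        w=onplane(s,c[:,0],0.132)[:,:2]; print('  frame rect',cv2.minAreaRect((w*1000).astype(np.float32)))
    Y=yellow(s); nn,l,st,c=cv2.connectedComponentsWithStats(Y.astype(np.uint8))
    for i in range(1,nn):
        if st[i,4]>15:
            Q,_=cloud(s,l==i); print('  yellow',c[i].round(),st[i,4],np.median(Q,0).round(4))
s=pickle.load(open('top.pkl','rb'))
m=np.zeros((400,640),np.uint8); cv2.fillConvexPoly(m,np.array([[275,180],[325,163],[345,250],[290,265]]),1)
P,_=cloud(s,m>0); c=P.mean(0); n=np.linalg.svd(P-c,full_matrices=False)[2][2]; n*=np.sign(n[2])
print('flap c',c.round(4),'n',n.round(4),'angle',np.arccos(n[2]),'dir',np.degrees(np.arctan2(n[1],n[0])),'res',np.std((P-c)@n))
for nm,poly in [('deck',[[380,225],[430,215],[435,235],[385,248]]),('table',[[480,300],[560,300],[560,330],[480,330]])]:
    m=np.zeros((400,640),np.uint8); cv2.fillConvexPoly(m,np.array(poly),1); P,_=cloud(s,m>0); print(nm,P.mean(0).round(4),P[:,2].std())
save(s,'pics/crop_top.png',(235,110,505,290),2.9)
E
```

```text
top red 1955 [0.1268787  0.13169922 0.13384559]
  frame rect ((594.9239501953125, -36.03080749511719), (104.6924057006836, 117.12945556640625), 12.885348320007324)
  frame rect ((595.7549438476562, -36.855751037597656), (67.31766510009766, 79.8688735961914), 12.665754318237305)
  yellow [389. 177.] 213 [ 0.5954 -0.0327  0.1133]
  yellow [252. 198.] 62 [0.5608 0.2453 0.0664]
  yellow [265. 264.] 47 [0.4274 0.2134 0.0664]
scene red 517 [0.12644094 0.13145884 0.13437302]
  frame rect ((600.7711181640625, -32.69800567626953), (102.00544738769531, 117.81002807617188), 12.434894561767578)
  frame rect ((600.3955078125, -35.950355529785156), (78.0516586303711, 86.53193664550781), 17.74811553955078)
  yellow [271. 171.] 64 [ 0.5938 -0.0295  0.1137]
flap c [0.5215 0.1253 0.1072] n [-0.0761  0.3224  0.9435] angle 0.33767589389248287 dir 103.28845644930661 res 0.0012432374323588045
deck [ 0.4928 -0.0746  0.0699] 0.0013139222597291702
table [ 0.3161 -0.3295 -0.0004] 0.0015181690634470712
```

View pics/crop_top.png

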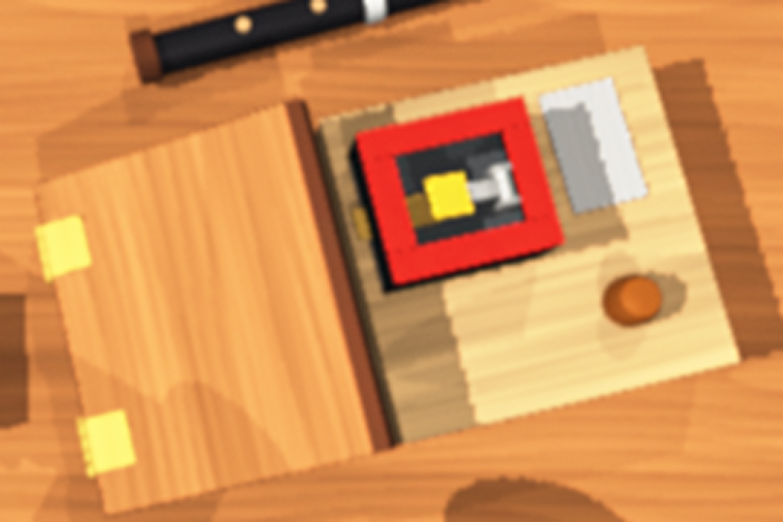

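The crop confirms the choice: the yellow pad at (448,195) lies inside the red frame, with the bolt foot at (362,222). The bench is turned by about 12.9° and the flap is at about 0.34 rad. I'll move above the flap spot, closing the fingers and turning the tool to the bench axes.

move_arm --deltas '[0,0,0.956,-45.8,-26.3,0,1,0,0,0.956,-45.8,-26.3,0,1,0,0,0.956,-45.8,-26.3,0,1,0,0,0.956,-45.8,-26.3,0,1,0,0,0.956,-45.8,-26.3,0,1,0,0,0.956,-45.8,-26.3,0,1,0,0,0.956,-45.8,-26.3,0,1,0,0,0.956,-45.8,-26.3,0,1]'

```text
time: 0.9
tool_pos: [0.4548, 0.1909, 0.1821]
ee_rot: [-3.141, -0.0, 1.795]
wrist_force: [1.0, -0.4, -0.6]
width: 0.0332
finger_force: 0.0
```

```bash
cat >> h.py <<'E'
def delta(target):
    o=robot.get_obs(); M=R.from_euler('xyz',o['ee_rot']).as_matrix()
    print('t',round(o['time'],2),'tcp',o['tool_pos'].round(4),'rpy',o['ee_rot'].round(4),'F',o['wrist_force'].round(2),'w',round(o['width'],4))
    print('shift cm',(M.T@(np.array(target)-o['tool_pos'])*100).round(2))
E
python3 -c "
from h import *
delta([0.533,0.091,0.18])"
```

```text
t 0.9 tcp [0.4548 0.1909 0.1821] rpy [-3.1412e+00 -2.0000e-04  1.7949e+00] F [ 1.03 -0.38 -0.63] w 0.0332
shift cm [-11.47   5.41   0.21]
```

move_arm --deltas '[0,0,0,-11.5,5.4,0,1,0,0,0,-11.5,5.4,0,1,0,0,0,-11.5,5.4,0,1,0,0,0,-11.5,5.4,0,1,0,0,0,-11.5,5.4,0,1]'

```text
time: 1.4
tool_pos: [0.532, 0.0926, 0.1817]
ee_rot: [-3.14, -0.001, 1.795]
wrist_force: [-0.4, 0.3, -0.5]
width: 0.0004
finger_force: 0.0
```

```bash
python3 -c "
from h import *
delta([0.533,0.091,0.12])
s=snap('wrist'); pickle.dump(s,open('w1.pkl','wb')); save(s,'pics/w1.png'); print(cam(s)[1],s['fov_y'])
s=snap('top'); pickle.dump(s,open('t1.pkl','wb'))
"
```

```text
t 1.4 tcp [0.532  0.0926 0.1817] rpy [-3.1399e+00 -1.1000e-03  1.7947e+00] F [-0.38  0.32 -0.46] w 0.0004
shift cm [-0.18  0.07  6.17]
[0.51642394 0.16616854 0.38332517] 68.09856096651984
```

View pics/w1.png

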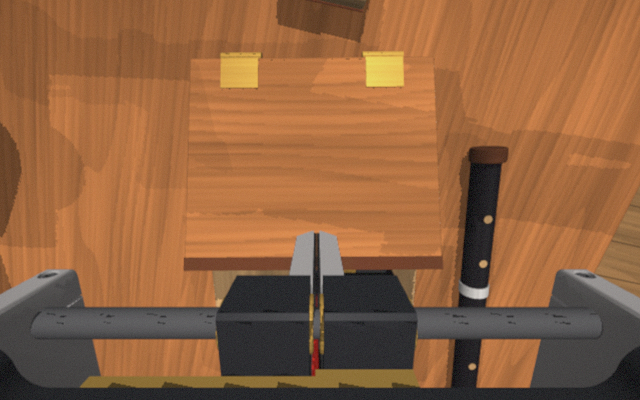

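The wrist view shows the flap square to the image, from (190,58) to (437,265). The fingertips at (317,235) are above it near the free edge, on its midline. Pushing down now.

move_arm --deltas '[0,0,0,0,0,2.5,1,0,0,0,0,0,5,1,0,0,0,0,0,6,1,0,0,0,0,0,7,1,0,0,0,0,0,8,1,0,0,0,0,0,9,1,0,0,0,0,0,10,1,0,0,0,0,0,10.6,1]'

```text
time: 2.3
tool_pos: [0.5325, 0.0925, 0.0758]
ee_rot: [-3.141, 0.0, 1.796]
wrist_force: [0.2, -0.4, 0.9]
width: 0.0009
finger_force: 0.4
```

move_arm --deltas '[0,0,0,0,0,0.3,1,0,0,0,0,0,0.6,1,0,0,0,0,0,0.6,1,0,0,0,0,0,0.6,1]'

```text
time: 2.7
tool_pos: [0.5325, 0.0928, 0.0706]
ee_rot: [3.141, -0.0, 1.796]
wrist_force: [0.8, 0.0, -0.0]
width: 0.0003
finger_force: 0.0
```

move_arm --deltas '[0,0,0,0,0,0.15,1,0,0,0,0,0,0.3,1,0,0,0,0,0,0.3,1,0,0,0,0,0,0.3,1]'

```text
time: 3.1
tool_pos: [0.5325, 0.0927, 0.0675]
ee_rot: [3.141, -0.0, 1.796]
wrist_force: [-0.4, 0.1, 0.2]
width: 0.0004
finger_force: 0.1
```

```bash
python3 -c "
from h import *
delta([0.533,0.091,0.15])
s=snap('scene'); pickle.dump(s,open('s2.pkl','wb')); save(s,'pics/s2.png',(180,110,420,270),3)
"
```

```text
t 3.1 tcp [0.5325 0.0927 0.0675] rpy [ 3.1415e+00 -2.0000e-04  1.7958e+00] F [-0.42  0.11  0.18] w 0.0004
shift cm [-0.18  0.01 -8.25]
```

View pics/s2.png

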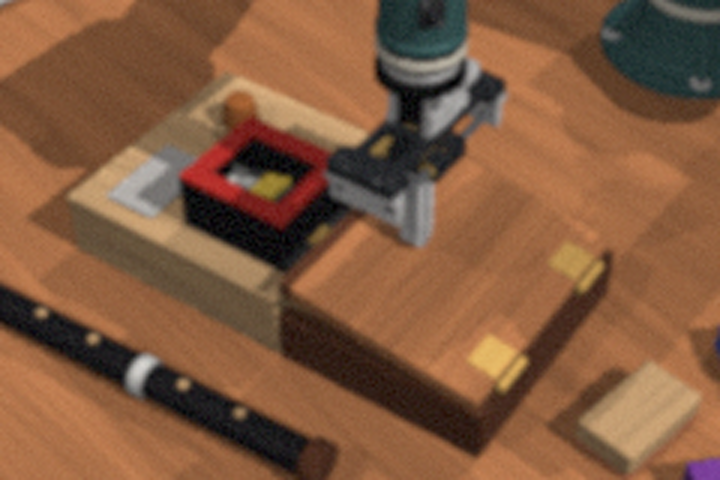

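The flap is almost level with the deck: the free edge in the crop runs along the deck edge near (285,290). The force hasn't risen yet, so I'll press on until the stop answers.

move_arm --deltas '[0,0,0,0,0,0.15,1,0,0,0,0,0,0.3,1,0,0,0,0,0,0.3,1]'

```text
time: 3.45
tool_pos: [0.5324, 0.0927, 0.0642]
ee_rot: [-3.141, -0.0, 1.796]
wrist_force: [0.4, -0.2, 0.6]
width: 0.0001
finger_force: 0.1
```

move_arm --deltas '[0,0,0,0,0,0.15,1,0,0,0,0,0,0.3,1,0,0,0,0,0,0.3,1]'

```text
time: 3.75
tool_pos: [0.5323, 0.0927, 0.0611]
ee_rot: [-3.141, -0.0, 1.796]
wrist_force: [0.7, 0.2, -0.2]
width: 0.0001
finger_force: 0.1
```

```bash
python3 -c "
from h import *
s=snap('scene'); pickle.dump(s,open('s3.pkl','wb')); save(s,'pics/s3.png',(240,110,400,230),5)
for f in ('scene.pkl','s2.pkl','s3.pkl'):
    s=pickle.load(open(f,'rb'))
    P,uv=cloud(s,np.ones((400,640),bool))
    u=np.array([-.223,.975,0]); w=np.array([.975,.223,0])
    v=P@u; l=P@w
    for a,b,c,d in [(0.03,0.08,.44,.62),(-.02,.02,.58,.62),(-.08,-.05,.58,.63),(-.14,-.1,.638,.66)]:
        k=(v>a)&(v<b)&(l>c)&(l<d)&(P[:,2]>.03)&(P[:,2]<.2); print(f,(a,b),k.sum(),np.percentile(P[k,2],[10,50,90]).round(4))
    k=(v>-.09)&(v<.1)&(l>.57)&(l<.63)&(P[:,2]<.15)&(P[:,2]>.03); A=np.c_[v[k],np.ones(k.sum())]; print('slope',np.arctan(np.linalg.lstsq(A,P[k,2],rcond=None)[0][0]))
"
```

```text
scene.pkl (0.03, 0.08) 1059 [0.0827 0.0899 0.0973]
scene.pkl (-0.02, 0.02) 224 [0.1023 0.1086 0.1152]
scene.pkl (-0.08, -0.05) 186 [0.1271 0.1319 0.1369]
scene.pkl (-0.14, -0.1) 196 [0.0371 0.0617 0.0705]
slope -0.31078981092452324
s2.pkl (0.03, 0.08) 962 [0.0743 0.0776 0.0814]
s2.pkl (-0.02, 0.02) 207 [0.0826 0.0857 0.1887]
s2.pkl (-0.08, -0.05) 182 [0.0914 0.0946 0.0981]
s2.pkl (-0.14, -0.1) 189 [0.0371 0.0611 0.0708]
slope -0.13410815272813525
s3.pkl (0.03, 0.08) 930 [0.0725 0.0753 0.0783]
s3.pkl (-0.02, 0.02) 224 [0.0783 0.0808 0.1899]
s3.pkl (-0.08, -0.05) 178 [0.084  0.0869 0.0913]
s3.pkl (-0.14, -0.1) 188 [0.037  0.0613 0.0712]
slope -0.09039288336850011
```

View pics/s3.png

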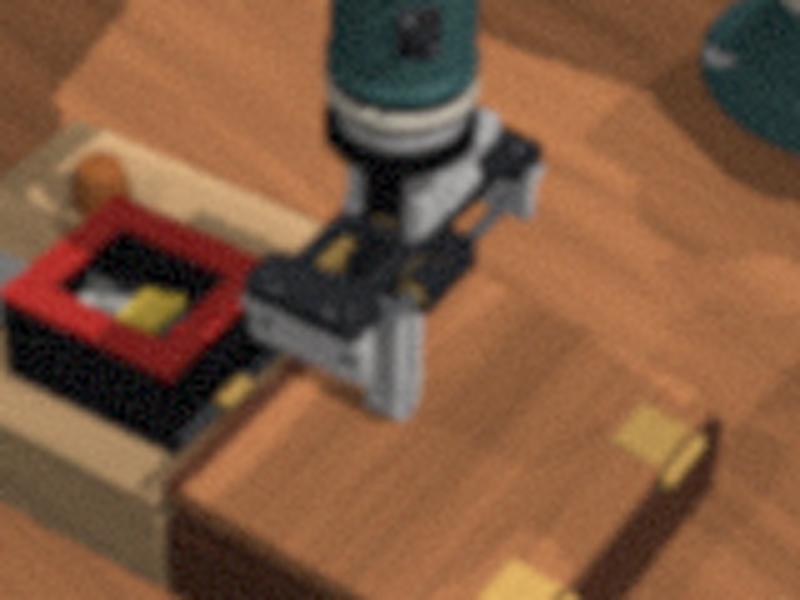

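```bash
python3 -c "
from h import *
s=pickle.load(open('w1.pkl','rb')); print('w1 tcp',s['obs']['tool_pos'])
for px in [(305,238),(313,237),(322,237),(330,238),(308,246),(326,246),(240,310)]:
    o,d=rays(s,px); z=s['depth'][px[1],px[0]]; print(px,z,(o+d[0]*z).round(4))
s=pickle.load(open('s3.pkl','rb')); print('s3 tcp',s['obs']['tool_pos'],s['obs']['wrist_force'],s['obs']['joint_torque'].round(2))
print('on flap',onplane(s,[[315,192],[319,193],[323,192]],.083).round(4))
for px in [(315,188),(317,190),(319,190),(322,188),(319,180),(316,180),(322,180)]:
    o,d=rays(s,px); z=s['depth'][px[1],px[0]]; print(px,z,(o+d[0]*z).round(4))
for f in ('w1.pkl','s2.pkl','s3.pkl'): 
    o=pickle.load(open(f,'rb'))['obs']; print(f,o['joint_positions'].round(4),o['joint_torque'].round(2))
"
```

```text
w1 tcp [0.53204029 0.0925834  0.18172006]
(305, 238) 0.17796727 [0.524  0.1006 0.2167]
(313, 237) 0.1803065 [0.5288 0.1014 0.2143]
(322, 237) 0.17964762 [0.534  0.1028 0.2149]
(330, 238) 0.17842956 [0.5388 0.1038 0.2162]
(308, 246) 0.165443 [0.5261 0.1014 0.2295]
(326, 246) 0.16648492 [0.536  0.1032 0.2285]
(240, 310) 0.06948685 [0.5081 0.1213 0.3226]
s3 tcp [0.53231903 0.0926869  0.06114282] [ 0.70198935  0.20841124 -0.15575587] [  0.08 -33.82 -28.55   0.11   0.06   0.  ]
on flap [[0.5394 0.0876 0.083 ]
 [0.5341 0.0977 0.083 ]
 [0.5234 0.1022 0.083 ]]
(315, 188) 1.2173314 [0.5434 0.0914 0.1031]
(317, 190) 1.2137636 [0.5439 0.0997 0.1019]
(319, 190) 1.210297 [0.5418 0.1052 0.1044]
(322, 188) 1.2181159 [0.5295 0.1039 0.103 ]
(319, 180) 1.1845489 [0.5426 0.1048 0.1406]
(316, 180) 1.1918128 [0.5445 0.0956 0.1355]
(322, 180) 1.202415 [0.5276 0.1009 0.1287]
w1.pkl [ 6.6700e-02  6.6700e-02  1.3942e+00  8.0000e-04  1.6826e+00 -1.5710e-01] [-9.900e-01 -3.255e+01 -3.038e+01 -2.000e-02 -2.000e-02 -1.000e-02]
s2.pkl [ 6.7300e-02  1.1730e-01  1.5685e+00  2.0000e-04  1.4557e+00 -1.5770e-01] [ 3.000e-02 -3.375e+01 -2.868e+01  9.000e-02  7.000e-02  0.000e+00]
s3.pkl [ 6.7300e-02  1.2180e-01  1.5766e+00  2.0000e-04  1.4435e+00 -1.5770e-01] [  0.08 -33.82 -28.55   0.11   0.06   0.  ]
```

The s3 crop and depth show the flap still about 0.09 rad open, with the fingertips (395,415) resting on it at z≈0.083. So the closed tips sit about 20 mm above the reported TCP. Pressing on.

move_arm --deltas '[0,0,0,0,0,0.4,1,0,0,0,0,0,0.8,1,0,0,0,0,0,1.0,1,0,0,0,0,0,1.0,1,0,0,0,0,0,1.0,1]'

```text
time: 4.3
tool_pos: [0.5322, 0.0928, 0.0512]
ee_rot: [-3.141, -0.0, 1.796]
wrist_force: [-0.3, 0.2, 0.2]
width: 0.0004
finger_force: 0.0
```

```bash
cat >> h.py <<'E'
U=np.array([-.223,.975,0]); W=np.array([.975,.223,0])
def flap(n='scene'):
    s=snap(n); P,_=cloud(s,np.ones((400,640),bool)); v=P@U; l=P@W
    k=(v>-.07)&(v<.1)&(l>.57)&(l<.63)&(P[:,2]<.15)&(P[:,2]>.03); A=np.c_[v[k],np.ones(k.sum())]
    x,_,_,_=np.linalg.lstsq(A,P[k,2],rcond=None); r=P[k,2]-A@x; g=abs(r)<.006; x=np.linalg.lstsq(A[g],P[k,2][g],rcond=None)[0]
    print('flap slope',-np.arctan(x[0]).round(4),'z at v=-.07',(x[1]-.07*x[0]).round(4)); return s
E
python3 -c "
from h import *
delta([0.533,0.091,0.15]); flap()
s=pickle.load(open('w1.pkl','rb'));P,uv=cloud(s,np.ones((400,640),bool)); v=P@U;l=P@W
k=(v>-.02)&(v<.09)&(l>.44)&(l<.50); print(np.polyfit(v[k],P[k,2],1),k.sum())
t=pickle.load(open('top.pkl','rb'));P,uv=cloud(t,np.ones((400,640),bool)); v=P@U;l=P@W
k=(v>-.02)&(v<.09)&(l>.44)&(l<.50); print(np.polyfit(v[k],P[k,2],1),k.sum())
"
```

```text
t 4.3 tcp [0.5322 0.0928 0.0512] rpy [-3.1409e+00 -4.0000e-04  1.7958e+00] F [-0.3   0.19  0.21] w 0.0004
shift cm [-0.19  0.03 -9.88]
flap slope 0.0182 z at v=-.07 0.0738
[-2.88505552  0.26767456] 20447
[-0.34796288  0.10905071] 1747
```

move_arm --deltas '[0,0,0,0,0,0.15,1,0,0,0,0,0,0.3,1,0,0,0,0,0,0.3,1]'

```text
time: 4.65
tool_pos: [0.5324, 0.0927, 0.0483]
ee_rot: [-3.142, -0.0, 1.796]
wrist_force: [1.5, -0.2, -0.0]
width: 0.0006
finger_force: 0.0
```

move_arm --deltas '[0,0,0,0,0,0.15,1,0,0,0,0,0,0.3,1,0,0,0,0,0,0.3,1]'

```text
time: 4.95
tool_pos: [0.5326, 0.0926, 0.0472]
ee_rot: [3.141, 0.0, 1.796]
wrist_force: [-2.8, -0.8, 7.4]
width: 0.0005
finger_force: 3.7
```

```bash
python3 -c "
from h import *
delta([0.533,0.091,0.15]); flap()"
```

```text
t 4.95 tcp [0.5326 0.0926 0.0472] rpy [3.1409e+00 2.0000e-04 1.7958e+00] F [-2.85 -0.84  7.38] w 0.0005
shift cm [-1.700e-01  1.000e-02 -1.028e+01]
flap slope -0.0032 z at v=-.07 0.0699
```

The flap is at its stop: 7.4 N and a measured slope of about 0. I'll lift clear and move over the window.

move_arm --deltas '[0,0,0,0,0,0,1,0,0,0,0,0,0,1,0,0,0,0,0,-2,1,0,0,0,0,0,-5,1,0,0,0,0,0,-9,1,0,0,0,0,0,-12,1,0,0,0,0,0,-12,1]'

```text
time: 5.7
tool_pos: [0.5355, 0.093, 0.1712]
ee_rot: [3.131, 0.001, 1.796]
wrist_force: [-0.0, 0.1, -0.2]
width: 0.0003
finger_force: 0.0
```

```bash
python3 -c "
from h import *
delta([0.5955,-0.034,0.16]); flap()
s=snap('top'); save(s,'pics/t3.png',(235,90,505,290),2.9); pickle.dump(s,open('t3.pkl','wb'))
m=red(s); P,_=cloud(s,m); print(m.sum())
cs,_=cv2.findContours(big(m).astype(np.uint8),cv2.RETR_CCOMP,cv2.CHAIN_APPROX_NONE)
for c in sorted(cs,key=lambda c:-cv2.contourArea(c))[:2]: print(cv2.minAreaRect((onplane(s,c[:,0],0.132)[:,:2]*1000).astype(np.float32)))
"
```

```text
t 5.7 tcp [0.5355 0.093  0.1712] rpy [3.1310e+00 1.4000e-03 1.7959e+00] F [-0.01  0.11 -0.16] w 0.0003
shift cm [-13.72   3.     1.17]
flap slope -0.0052 z at v=-.07 0.0698
330
((557.5032348632812, -2.2382984161376953), (47.45320510864258, 33.65461349487305), 13.920083045959473)
```

move_arm --deltas '[0,0,0,-13.7,3.0,0,1,0,0,0,-13.7,3.0,0,1,0,0,0,-13.7,3.0,0,1,0,0,0,-13.7,3.0,0,1,0,0,0,-13.7,3.0,0,1,0,0,0,-13.7,3.0,0,1]'

```text
time: 6.4
tool_pos: [0.5913, -0.0331, 0.1639]
ee_rot: [-3.139, -0.002, 1.797]
wrist_force: [0.7, -0.4, -0.4]
width: 0.0004
finger_force: 0.0
```

```bash
python3 -c "
from h import *
delta([0.5955,-0.034,0.10]); s=flap()
save(s,'pics/s4.png',(210,80,370,200),5); pickle.dump(s,open('s4.pkl','wb'))
f=200/np.tan(np.radians(s['fov_y'])/2)
def px(p):
    Rm,o=cam(s); c=(np.array(p)-o)@Rm; return np.r_[s['cx']-f*c[0]/c[2]*1, s['cy']+f*c[1]/c[2]].round(1)
t=s['obs']['tool_pos']
for n,p in [('tcp',t),('tcp+.022',t+[0,0,.022]),('win',[.5955,-.0365,.132])]: q=px(p); print(n,q,(q-[210,80])*5)
"
```

```text
t 6.4 tcp [ 0.5913 -0.0331  0.1639] rpy [-3.1391e+00 -1.8000e-03  1.7966e+00] F [ 0.7  -0.38 -0.43] w 0.0004
shift cm [-0.19  0.41  6.39]
flap slope -0.0047 z at v=-.07 0.0697
tcp [270.1 155.9] [300.5 379.5]
tcp+.022 [269.7 149.4] [298.5 347. ]
win [268.7 165.1] [293.5 425.5]
```

View pics/s4.png

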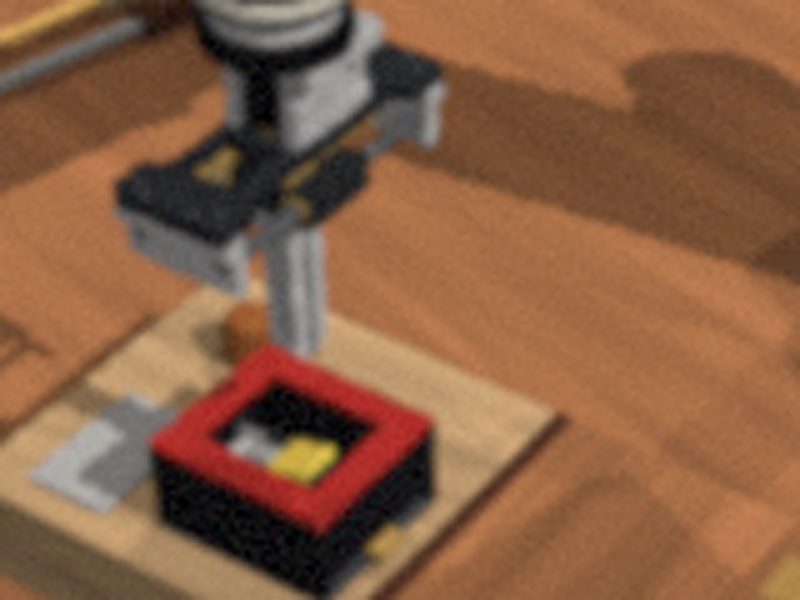

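The s4 crop shows the closed tips at (297,352), matching the projected TCP+22 mm at (298,347). They hang above the window, which is centred at (294,425), with the yellow pad at (303,458). A small centring move comes before going down.

move_arm --deltas '[0,0,0,-0.1,0.4,0,1,0,0,0,-0.1,0.4,0,1,0,0,0,-0.1,0.4,0,1]'

```text
time: 6.75
tool_pos: [0.5964, -0.0336, 0.1657]
ee_rot: [3.141, 0.0, 1.797]
wrist_force: [-0.1, 0.2, -0.7]
width: 0.0004
finger_force: 0.0
```

move_arm --deltas '[0,0,0,0,0,1,1,0,0,0,0,0,2,1,0,0,0,0,0,3,1,0,0,0,0,0,4,1,0,0,0,0,0,4,1]'

```text
time: 7.25
tool_pos: [0.5949, -0.0341, 0.1226]
ee_rot: [-3.137, -0.002, 1.796]
wrist_force: [-0.4, 0.2, -0.2]
width: 0.0006
finger_force: 0.0
```

```bash
python3 -c "
from h import *
delta([0.5955,-0.034,0.0735]); s=flap()
save(s,'pics/s5.png',(230,120,330,195),8)
"
```

```text
t 7.25 tcp [ 0.5949 -0.0341  0.1226] rpy [-3.1372e+00 -1.8000e-03  1.7957e+00] F [-0.35  0.2  -0.15] w 0.0006
shift cm [-0.01  0.08  4.91]
flap slope -0.0034 z at v=-.07 0.0698
```

View pics/s5.png

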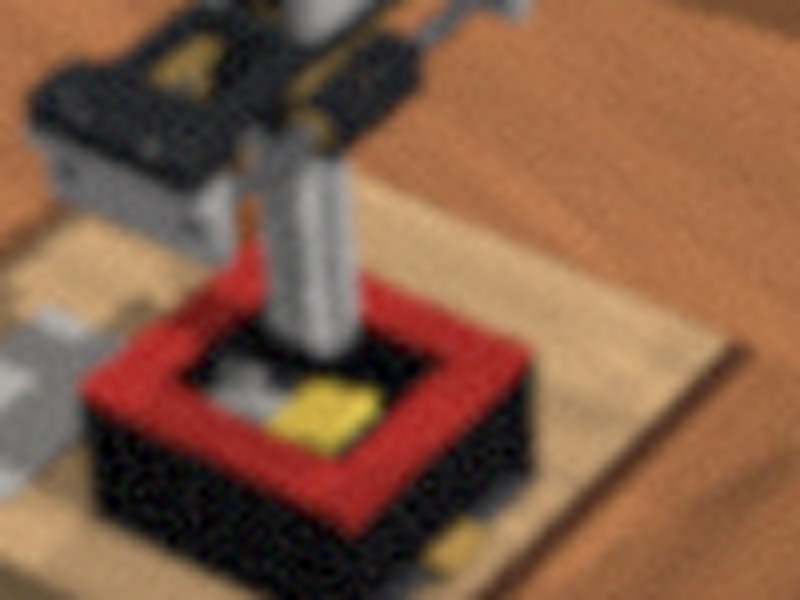

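The s5 crop shows the tips at (315,352), projecting to about (316,380) at frame level against a window centre of about (310,385). They are well centred, with the pad directly below at (330,412). Descending.

move_arm --deltas '[0,0,0,0,0,1,1,0,0,0,0,0,2,1,0,0,0,0,0,2.5,1,0,0,0,0,0,3,1,0,0,0,0,0,3.5,1,0,0,0,0,0,4,1,0,0,0,0,0,4.3,1]'

```text
time: 8.0
tool_pos: [0.5968, -0.0334, 0.0831]
ee_rot: [3.14, -0.001, 1.796]
wrist_force: [-1.0, 4.0, 5.6]
width: 0.0006
finger_force: 2.2
```

move_arm --deltas '[0,0,0,0,0,0.3,1,0,0,0,0,0,0.5,1,0,0,0,0,0,0.5,1]'

```text
time: 8.3
tool_pos: [0.5968, -0.0338, 0.0776]
ee_rot: [3.14, -0.0, 1.796]
wrist_force: [0.1, 2.3, 3.4]
width: 0.0002
finger_force: 1.7
```

move_arm --deltas '[0,0,0,0,0,0.2,1,0,0,0,0,0,0.4,1,0,0,0,0,0,0.4,1]'

```text
time: 8.6
tool_pos: [0.5968, -0.0339, 0.0738]
ee_rot: [3.14, -0.0, 1.796]
wrist_force: [-0.6, 3.9, 5.4]
width: 0.0008
finger_force: 2.5
```

move_arm --deltas '[0,0,0,0,0,0.15,1,0,0,0,0,0,0.3,1,0,0,0,0,0,0.3,1]'

```text
time: 8.9
tool_pos: [0.597, -0.0338, 0.0732]
ee_rot: [3.139, 0.0, 1.796]
wrist_force: [-3.6, 4.6, 12.5]
width: 0.0004
finger_force: 6.5
```

The stop is felt at 12.5 N. I'll hold briefly, then withdraw straight up.

move_arm --deltas '[0,0,0,0,0,0,1,0,0,0,0,0,0,1,0,0,0,0,0,0,1,0,0,0,0,0,-2,1,0,0,0,0,0,-4,1,0,0,0,0,0,-6,1,0,0,0,0,0,-8,1,0,0,0,0,0,-10,1]'

```text
time: 9.7
tool_pos: [0.5961, -0.0357, 0.1699]
ee_rot: [-3.139, 0.002, 1.795]
wrist_force: [-0.6, -0.1, 0.1]
width: 0.0003
finger_force: 0.0
```

move_arm --deltas '[0,0,0,0,0,-2,1,0,0,0,20,0,-2,1,0,0,0,20,0,-2,1,0,0,0,20,0,-2,1,0,0,0,20,0,-2,1,0,0,0,20,0,-2,1,0,0,0,20,0,-2,1]'

```text
time: 10.4
tool_pos: [0.5516, 0.1606, 0.1894]
ee_rot: [-3.14, 0.002, 1.798]
wrist_force: [-0.5, 0.2, 0.1]
width: 0.0003
finger_force: 0.0
```

```bash
python3 -c "
from h import *
delta([0.5955,-0.034,0.0735]); s=flap()
save(s,'pics/s6.png',(170,110,370,260),4)
t=snap('scene')
for n,im in [('now',s),('before',pickle.load(open('scene.pkl','rb')))]:
    Y=yellow(im); nn,l,st,c=cv2.connectedComponentsWithStats(Y.astype(np.uint8))
    for i in range(1,nn):
        if st[i,4]>15: Q,_=cloud(im,l==i); print(n,c[i].round(),st[i,4],np.median(Q,0).round(4))
"
```

```text
t 10.4 tcp [0.5516 0.1606 0.1894] rpy [-3.1404e+00  2.3000e-03  1.7975e+00] F [-0.54  0.23  0.14] w 0.0003
shift cm [-19.92  -0.08  11.63]
flap slope -0.003 z at v=-.07 0.0699
before [271. 171.] 64 [ 0.5938 -0.0295  0.1137]
```

View pics/s6.png

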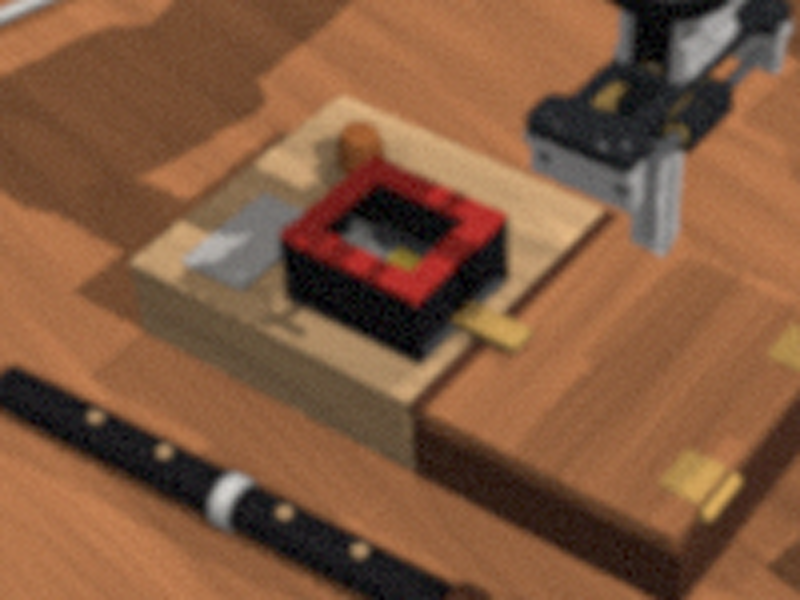

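The s6 crop shows the bolt extended over the shut flap at (495,325), moved about 40 mm, with the pad sunk low at (405,258). The gripper is clear of everything. Handing in.

```bash
python3 -c "
from bench import robot
print(robot.close_job())"
```

```text
the job is handed in; nothing more can be done
None
```

I shut the flap fully, then pressed the lever to its stop so the bolt slid about 40 mm over the flap, and handed the job in at about 10.5 s; the hand-in gave no verdict, but the last pictures show no contact with the guard or the loose items.

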